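Refit the washed grille of the cooker hood's filter box: hook, pivot, snap

ROBOT

A 6-joint arm with a two-finger parallel gripper is mounted at the origin on a cart in front of the work surface, level with it; the furniture and walls round the work are solid. World frame = base frame: x ahead of the robot, y to its left, z up, the work surface at z = 0. Lengths are in m, angles in rad, forces in N, time in s.
With the tool pointing down it reaches from about 0.35 to 0.975 m from the base axis. Payload 4.9 kg.
Tool frame: the origin (TCP) lies at the very end of the fingers, on their centre line; the grasp point (between the pads) lies 19 mm behind it; z points along the fingers, y is the line along which they close (so a half turn about z gives the same grasp; the last joint's range is limited). The gripper opens to 85 mm and grips with 20 to 120 N. Pads are 22 mm wide; open, the fingers measure 114 mm over their backs; the gripper's body (76 mm by 85 mm) begins 54 mm behind the grasp point. The pads swing forward as they close: fully open they stand 13 mm farther back than shut.
Start: joints at [1.142, 0.053, 1.613, -0, 1.476, -0.119], TCP at [0.191, 0.595, 0.231] pointing down, gripper open.
Joint ranges: [-3.01, 3.01], [-1.01, 2.22], [0.06, 2.58], [-1.02, 4.17], [0.09, 2.62], [-3.14, 3.14]. Speed limits (rad/s): [2.57, 2.57, 3.14, 3.14, 3.14, 3.14].

INTERFACE

Orientations are given as a unit quaternion [w, x, y, z].
In Python, from plant import manip, vision, order gives the robot as it stands.
- The arm moves only by the tool play_rows, never from a script. Its argument "steps" is a list that holds one entry, the list of rows, each a list of 6 numbers: the shift along the tool's x, y, z in mm, then the turn, a rotation vector about the tool's x, y, z in degrees. A call has 1 to 12 rows; each row is the pose to reach, as a shift and turn from the pose commanded when the call began, along the tool's axes at that moment; what a row does not reach only later rows make up. A row lasts 1/12 s, in which the tool goes at most 41.7 mm and 7.16 degrees, less where a joint would pass 70% of its speed; a pose out of reach is approached as far as the arm can. A call with a gripper value outside its range is refused whole. "claw" is the gripper's target within -1 to 1 (fully open at 1, half-way at 0, shut at -1), set as the call begins (left out, the last holds). The fingers move at their own pace and stop on an object; the grip force is fixed at half the most. Time passes only in rows, so rows that repeat a pose let the fingers close. It gives the time, the measured TCP pose, the force, the opening and the grip force at its end, in the units of the state.
- manip.state(): the state, without advancing time (a new reading comes with each control period).
- vision.grab_frame(name): name is "side" or "top"; returns (picture, depth): 480x640x3 uint8, blue, green, red; 480x640 float32, m along the optical axis (not along the pixel's ray), 0 where there is no reading.
- vision.camera_info(name): a dict with "K" (3x3 intrinsics, pixels), "k1" (the pictures are not rectified: a ray, as slopes to the right and down, at radius r is drawn at 1 + k1 r^2 times it, then the intrinsics apply), "eye" and "orientation" of the camera in the world. Camera axes: x right, y down, z forward; pixel columns grow to the right and rows downward; lengths in m; the calibration is good to about 2 mm. A picture is of the moment at which its call begins. camera_info takes no time and is no camera call.
- order.job_done(): hands the job in; it is judged then, once.
The state is a dict: "time": time; "joint_pos": joint angles; "joint_vel": joint speeds; "joint_efforts": joint torques, N m; "tool_pos": TCP position; "tool_rot": TCP orientation; "contact_force": force on the tool from outside, world axes, zero at the start; "ft_torque": the same for the moment, N m; "gripper_width": opening from 0.0 (shut) to 1.0 (fully open); "grasp_force": force on a finger pad.
Only numpy, scipy, OpenCV 4.12 (cv2) and the standard library are available. Lean on these libraries where they do the work, as an engineer would, in place of code of your own. Each camera call takes 0.05 s, during which the arm holds its last target. There are 200 camera calls.

TASK

Put the washed vent cover back on the white filter box that stands on its rail on the hob: take it by its black grip bar, hold it tilted and hook its front lip under the ledge into the slot of the box (feel for it: the box may stand anywhere along its rail), then lower the other end gently, without letting it fall or slam, and press it down until the orange catch snaps over it and it lies flat. Do not force it, leave the moka pot and the milk pan where they are, and let go at the end.

Things in the scene. Friction and masses are not known exactly. Their poses are not given: they have to be found in the camera images.
- cover: Loose aluminium vent grille, 0.15 to 0.3 kg, lying on the hob, grip bar up. Plate 150 (its x) x 106 (its y) x 8 mm; origin: middle of the plate's underside, z up out of its top. Front = its -x end, with the lip. Rear part x = 23 to 75 mm is solid plate. Fitted, its axes are parallel to the rail's and its underside is 48 mm above the rail's.
- cover_lip (a point): Tip of the thin dark steel lip, 88 mm wide, 5 mm thick (z = 0 to 5 mm), that sticks out 12 mm beyond the cover's front edge (the shoulder, x = -75 mm, raised to a 6 mm wide stop rib with its top at z = 14 mm): point [-87, 0, 2.5] mm in the cover's frame; axes as the cover's.
- cover_grip (a point): Middle of the top of the cover's black upright grip bar: 12 mm thick along the cover's x, 60 mm long along its y, standing 30 mm out of the plate (z = 8 to 38 mm). Point [4, 0, 38] mm in the cover's frame; axes as the cover's.
- cover_thumb (a point): Ringed thumb mark on the cover's top near its rear end, the place to press: [54, 0, 8] mm in the cover's frame; axes as the cover's. Fitted, it is 56 mm above the rail's underside.
- rail: Fixed steel rail, 236 (its x) x 162 (its y) mm; origin: middle of its underside, z up. On it stands the white filter box, 212 x 146 mm, clamped with its middle anywhere from x = -15 to +15 mm (NOT reported: look or feel for it; it is firm). Below, X is x measured from the box's own middle; y and z are the rail's. Slot at the -x end (towards the robot), catch at the +x end.
- box_level (a point): Just a reference point on the rail at [0, 0, 48] mm, axes as the rail's: z = 48 mm is the height of the seats for the cover's underside in the box's opening. Opening: X = -80 (ledge face) to +72 mm (rear wall), 2 mm play; y = -56 to +56 mm, 3 mm play each side; seats only beyond y = +-48 mm and at the rear. Side and rear rims z = 58 mm.
- ledge_level (a point): Just a reference point on the rail at [0, 0, 54.5] mm, axes as the rail's: the height of the underside of the ledge over the slot. Ledge X = -96 to -80 mm, top z = 60.5 mm, across the box. The slot under it is 16 mm deep, its floor at z = 43 mm, so the lip goes in tilted by 10 to 20 degrees, the cover's rear end high, until the shoulder meets the ledge's face.
- catch (a joint): Orange sprung catch, 46 mm wide, in the middle of the rear wall: 0 at rest, up to 0.009 m pushed back (+x). Nose overhangs the opening by 5 mm, underside z = 57, sloping up and back to z = 68 mm; guide blocks beside it to z = 73 mm (rail's frame). The cover's rear edge pressed down pushes it back (about 8 to 15 N at the thumb mark), then it snaps back over the plate.
- moka_pot: Loose aluminium moka pot with a black handle, 92 x 146 x 164 mm, at the back of the hob; origin under its middle. Leave alone.
- milk_pan: Loose orange milk pan, 149 x 282 x 92 mm with its handle, at the back of the hob; origin under its middle. Leave alone.

How it is judged:
By the outcome, as a careful person would: the job done as asked, in the order asked, and still so for the second after the job is handed in, with the robot touching nothing.
It also fails if it takes over 56 s, if anything falls off the work surface, if the arm or the gripper's body presses on something with over 40 N, if the wrist force passes 120 N, or if a joint passes its speed limit or range.

## Working session

There is one attempt and no reset: what is moved stays moved. The work goes in short steps, Python scripts to look and compute and a tool call to move; the robot and the scene stay as the last step left them, time stands still between calls to the robot, and variables do not carry over. Pictures are saved under pics/ and viewed, at most 10 in all, crops included, and the job is handed in when it is done.

Besides the shell and the picture viewer there is one more tool, called after "Request:" by a JSON object that holds its "method" and its "body". play_rows: Moves the arm, as the interface text tells. Its arguments: {"type":"object","properties":{"steps":{"type":"array"},"claw":{"type":"number"}},"required":["steps"]}

```bash
mkdir -p pics
cat > h.py <<'E'
import numpy as np, cv2
from scipy.spatial.transform import Rotation as R
from plant import manip, vision, order
def rot(q): return R.from_quat([q[1],q[2],q[3],q[0]])
def cam(n):
    c=vision.camera_info(n); o=c['orientation']; o=np.array(o)
    Rm=rot(o).as_matrix() if o.size==4 else o.reshape(3,3)
    return np.array(c['K']),c['k1'],np.array(c['eye']),Rm
def rays(n,uv):
    K,k1,e,Rm=cam(n)
    s=cv2.undistortPoints(np.array(uv,float).reshape(-1,1,2),K,np.array([k1,0,0,0.])).reshape(-1,2)
    return e,np.c_[s,np.ones(len(s))],Rm
def plane(n,uv,z):
    e,s,Rm=rays(n,uv); d=s@Rm.T
    return e+d*((z-e[2])/d[:,2])[:,None]
def cloud(n,dep):
    v,u=np.mgrid[:480,:640]; e,s,Rm=rays(n,np.c_[u.ravel(),v.ravel()])
    return (e+(s*dep.ravel()[:,None])@Rm.T).reshape(480,640,3)
def state():
    s=manip.state(); print({k:np.round(v,4).tolist() for k,v in s.items()})
    return s
E
python3 - <<'E'
from h import *
for n in('top','side'):
    p,d=vision.grab_frame(n); cv2.imwrite(f'pics/{n}0.png',p); np.save(f'{n}0.npy',d)
    print(n,vision.camera_info(n))
state()
E
```

```text
top {'K': array([[453.20304119,   0.        , 318.29687505],
       [  0.        , 453.20304119, 239.17466477],
       [  0.        ,   0.        ,   1.        ]]), 'k1': 0.010278798391911311, 'eye': array([0.46055635, 0.00599882, 0.89941522]), 'orientation': array([ 0.05356572, -0.70150886,  0.70845872, -0.05569806])}
side {'K': array([[610.86226443,   0.        , 324.99314979],
       [  0.        , 610.86226443, 239.78703609],
       [  0.        ,   0.        ,   1.        ]]), 'k1': -0.2038143568221665, 'eye': array([ 0.66686732, -0.68453944,  1.16301775]), 'orientation': array([-0.27799164,  0.95881938,  0.05670641, -0.01305447])}
{'time': 0.1, 'joint_pos': [1.142, 0.0533, 1.6141, 0.0, 1.476, -0.119], 'joint_vel': [0.0002, -0.0023, -0.0008, 0.0008, 0.0004, -0.0001], 'joint_efforts': [0.0005, -39.4903, -37.1363, -0.0001, 0.004, 0.0], 'tool_pos': [0.1903, 0.5948, 0.2302], 'tool_rot': [-0.0003, 0.1543, 0.988, -0.0009], 'contact_force': [0.4701, 0.1416, -0.2187], 'ft_torque': [-0.0344, -0.0122, -0.0573], 'grasp_force': 0.0, 'gripper_width': 0.999}
```

View pics/top0.png

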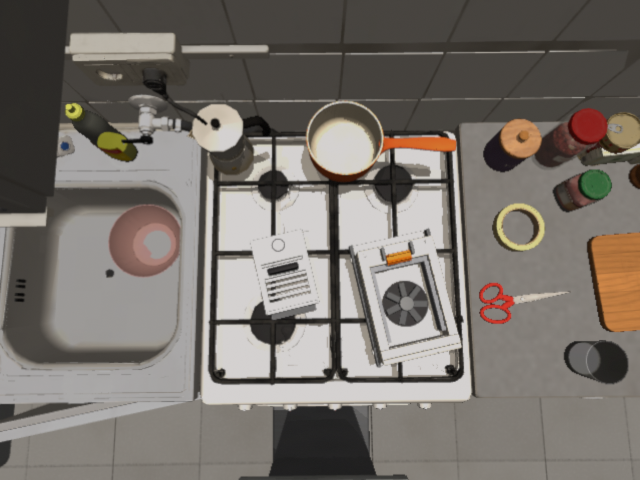

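View pics/side0.png

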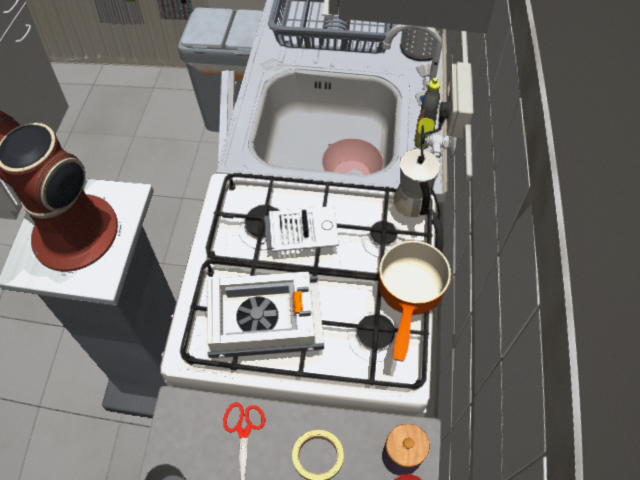

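The top view shows the cover at about (284,273) with its thumb ring at (278,244) and its grip at (284,268). The box is at (405,297) with the orange catch at (399,257). The rear of both points up the image, world +x. The side view agrees.

Run:
```python
from h import *
p=cv2.imread('pics/top0.png'); d=np.load('top0.npy'); C=cloud('top',d)
for uv in [(278,244),(284,268),(300,300),(399,257),(378,330),(425,350),(405,303),(447,345),(370,255),(350,300),(400,345),(230,250),(360,300),(430,275)]:
    print(uv,C[uv[1],uv[0]].round(4))
a=cv2.resize(p[215:330,235:335],None,fx=5,fy=5,interpolation=cv2.INTER_CUBIC)
b=cv2.resize(p[225:370,340:470],None,fx=4,fy=4,interpolation=cv2.INTER_CUBIC)
h=max(a.shape[0],b.shape[0]); z=lambda i:cv2.copyMakeBorder(i,0,h-i.shape[0],0,0,0)
o=np.hstack([z(a),z(b)]); o=cv2.resize(o,None,fx=min(1,800/o.shape[1]),fy=min(1,800/o.shape[1])); print(o.shape,800/(a.shape[1]+b.shape[1]))
cv2.imwrite('pics/z1.png',o)
q=cv2.imread('pics/side0.png')
cv2.imwrite('pics/z2.png',cv2.resize(q[195:365,190:350],None,fx=3.5,fy=3.5,interpolation=cv2.INTER_CUBIC))
```

```text
(278, 244) [0.5907 0.0828 0.0073]
(284, 268) [0.54   0.0686 0.0377]
(300, 300) [0.4799 0.0395 0.0077]
(399, 257) [ 0.5552 -0.1453  0.0705]
(378, 330) [ 0.4233 -0.1041  0.059 ]
(425, 350) [ 0.3872 -0.1875  0.061 ]
(405, 303) [ 0.4718 -0.1603  0.0325]
(447, 345) [ 0.3956 -0.2277  0.0605]
(370, 255) [ 0.5606 -0.0932  0.0605]
(350, 300) [ 0.48   -0.0617 -0.0429]
(400, 345) [ 0.3944 -0.1476  0.0338]
(230, 250) [ 0.5864  0.1878 -0.0439]
(360, 300) [ 0.4798 -0.0822 -0.0426]
(430, 275) [ 0.5232 -0.2063  0.048 ]
(455, 800, 3) 0.7843137254901961
```

View pics/z1.png

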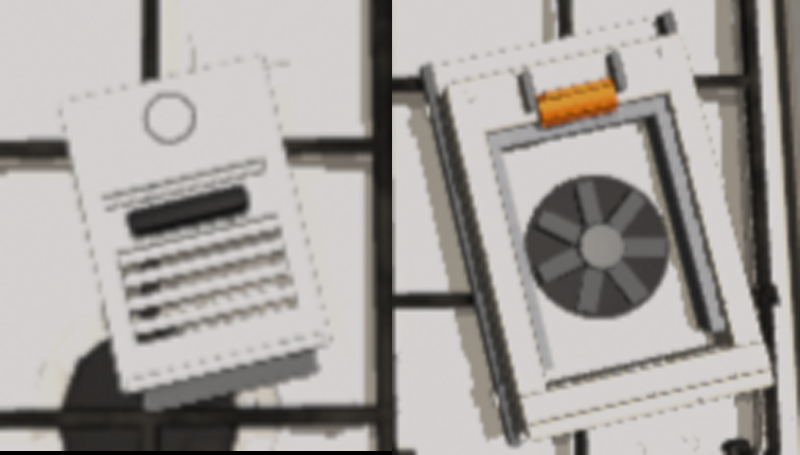

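View pics/z2.png

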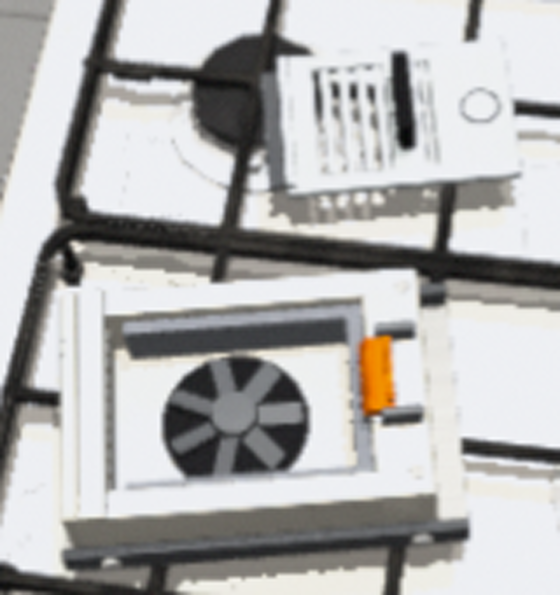

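The zooms confirm it: the cover's dark lip is at its near end, and the box's ledge is at the near end with the orange catch at the far end. Next I measure both as rectangles in world axes.

Run:
```python
from h import *
p=cv2.imread('pics/top0.png'); d=np.load('top0.npy'); C=cloud('top',d); Z=C[...,2]
u,v=np.meshgrid(np.arange(640),np.arange(480))
def rect(m,name):
    n,l,s,c=cv2.connectedComponentsWithStats(m.astype(np.uint8)); i=1+np.argmax(s[1:,4])
    P=(C[l==i][:,:2]*1000).astype(np.float32)
    r=cv2.minAreaRect(P); print(name,s[i],np.round(r[0],1),np.round(r[1],1),round(r[2],2),'z',np.median(C[l==i][:,2]).round(4))
    return P,r
g=p.max(2)
cov=(u>240)&(u<330)&(v>220)&(v<330)
box=(u>335)&(u<470)&(v>220)&(v<375)
rect(cov&(Z>.0055)&(Z<.02),'plate')
rect(cov&(Z>.001)&(Z<.02),'plate+lip')
rect(cov&(Z>.03),'grip')
rect(box&(Z>.052)&(Z<.067),'box rim')
P,r=rect(box&(Z>.0595)&(Z<.064)&(v>320),'ledge')
rect(box&(p[...,2]>180)&(p[...,0]<90),'catch')
hole=box&(Z<.055)
n,l,s,c=cv2.connectedComponentsWithStats(hole.astype(np.uint8)); i=l[303,405]
P=(C[l==i][:,:2]*1000).astype(np.float32); r=cv2.minAreaRect(P); print('hole',s[i],r)
# sub-pixel edges of upper rim: hole contour cast on rim plane z=.058
cn=max(cv2.findContours((l==i).astype(np.uint8),0,1)[0],key=cv2.contourArea).reshape(-1,2)
Q=plane('top',cn,.058)[:,:2]*1000; print('hole@rim',cv2.minAreaRect(Q.astype(np.float32)))
# ring
e=cv2.minAreaRect
# rail: dark side pieces heights
for uv in [(353,255),(448,262),(350,245),(372,364)]: print(uv,C[uv[1],uv[0]].round(4))
```

```text
plate [ 250  229   69   91 3380] [530.4  69.3] [161.9 105.9] 13.04 z 0.0087
plate+lip [ 250  229   69   95 3666] [529.5  63.3] [168.6 120.7] 14.84 z 0.0085
grip [267 262  33  13 206] [516.6  40.4] [121.8  49.6] 53.71 z 0.0381
box rim [ 357  236  105  130 3921] [ 479.1 -161.4] [211.9 146.2] 12.0 z 0.0595
ledge [ 380  321   82   44 1045] [ 396.4 -178.4] [ 49.1 145.5] 15.85 z 0.0614
catch [387 250  25  13 170] [ 556.6 -144.7] [14.  43.8] 11.94 z 0.0693
hole [ 370  254   79   95 4965] ((475.756103515625, -163.15077209472656), (155.57049560546875, 111.7398681640625), 12.057703018188477)
hole@rim ((476.2562255859375, -162.03060913085938), (153.78204345703125, 111.85820007324219), 12.005298614501953)
(353, 255) [ 0.5656 -0.0648  0.0207]
(448, 262) [ 0.5568 -0.2684 -0.0449]
(350, 245) [ 0.5941 -0.0639 -0.0406]
(372, 364) [ 0.3516 -0.1034 -0.0433]
```

Run:
```python
from h import *
p=cv2.imread('pics/top0.png'); g=p.max(2)
d=np.load('top0.npy'); Z=cloud('top',d)[...,2]
def rect(pts,z): 
    r=cv2.minAreaRect((plane('top',pts,z)[:,:2]*1000).astype(np.float32)); return np.round(r[0],1),np.round(r[1],1),round(r[2],2)
m=np.zeros_like(g); m[258:280,262:305]=(g[258:280,262:305]<90)
n,l,s,c=cv2.connectedComponentsWithStats(m); i=1+np.argmax(s[1:,4]); ys,xs=np.where(l==i)
print('grip dark',s[i],rect(np.c_[xs,ys],.038), plane('top',[c[i]],.034)*1000)
m=np.zeros_like(g); sl=np.s_[225:325,245:325]; m[sl]=((Z[sl]>.0055)&(g[sl]>140)); 
m=cv2.morphologyEx(m,cv2.MORPH_CLOSE,np.ones((15,15)));m=cv2.morphologyEx(m,cv2.MORPH_OPEN,np.ones((9,9)))
n,l,s,c=cv2.connectedComponentsWithStats(m); i=1+np.argmax(s[1:,4]); ys,xs=np.where(l==i)
print('plate',s[i],rect(np.c_[xs,ys],.008))
# lip: grey
m=np.zeros_like(g); sl=np.s_[295:325,265:325]; m[sl]=(Z[sl]>.0025)&(Z[sl]<.012)&(g[sl]<130)&(g[sl]>80)
m=cv2.morphologyEx(m,cv2.MORPH_OPEN,np.ones((3,3)))
n,l,s,c=cv2.connectedComponentsWithStats(m); i=1+np.argmax(s[1:,4]); ys,xs=np.where(l==i)
print('lip',s[i],rect(np.c_[xs,ys],.005))
# side view of grip
q=cv2.imread('pics/side0.png').max(2); m=np.zeros_like(q); m[205:242,298:314]=q[205:242,298:314]<70
n,l,s,c=cv2.connectedComponentsWithStats(m); i=1+np.argmax(s[1:,4]); print('side grip',s[i],plane('side',[c[i]],.028)*1000)
```

```text
grip dark [268 263  30  12 211] (array([538.6,  71.3]), array([13.5, 57.4]), 12.0) [[539.02979516  71.35273973  34.        ]]
plate [ 252  230   66   84 4299] (array([537.6,  63.1]), array([154. , 128.1]), 9.0)
lip [272 305  43  15 245] (array([457.2,  53.3]), array([11.4, 85.6]), 12.75)
side grip [302 211   6  26  99] [[541.05891432  65.30775471  28.        ]]
```

```bash
cat >> h.py <<'E'
def Rt(yaw,tilt=0):
    c,s=np.cos(np.radians(yaw)),np.sin(np.radians(yaw))
    x=np.array([s,-c,0]); M=np.c_[x,[c,s,0],[0,0,-1]]
    return R.from_rotvec(np.radians(-tilt)*np.array([-s,c,0]))*R.from_matrix(M)
def delta(pos,yaw,tilt=0,frm=None):
    s=frm or manip.state(); R0=rot(s['tool_rot'])
    dp=R0.inv().apply(np.array(pos)-s['tool_pos'])*1000
    dr=(R0.inv()*Rt(yaw,tilt)).as_rotvec(degrees=True)
    print('delta',np.round(dp,1).tolist(),np.round(dr,2).tolist())
E
python3 - <<'E'
from h import *
delta([.539,.0713,.10],12.5); delta([.539,.0713,.012],12.5)
E
```

```text
Traceback (most recent call last):
  File "h.py", line 29, in delta
    dr=(R0.inv()*Rt(yaw,tilt)).as_rotvec(degrees=True)
                 ~~^^^^^^^^^^
  File "h.py", line 25, in Rt
    return R.from_rotvec(np.radians(-tilt)*np.array([-s,c,0]))*R.from_matrix(M)
                                                               ~~~~~~~~~~~~~^^^
  File "scipy/spatial/transform/_rotation.pyx", line 1143, in scipy.spatial.transform._rotation.Rotation.from_matrix
ValueError: Non-positive determinant (left-handed or null coordinate frame) in rotation matrix 0: [[ 0.21643961  0.97629601  0.        ]
 [-0.97629601  0.21643961  0.        ]
 [ 0.          0.         -1.        ]].
```

```bash
sed -i 's/x=np.array(\[s,-c,0\])/x=np.array([-s,c,0])/' h.py
python3 - <<'E'
from h import *
delta([.539,.0713,.10],12.5); delta([.539,.0713,.012],12.5)
E
```

```text
delta [-491.7, -392.0, 130.8] [-0.1, 0.04, 59.75]
delta [-491.7, -391.8, 218.8] [-0.1, 0.04, 59.75]
```

Request:
{"method": "play_rows", "body": {"steps": [[[-492, -392, 60, 0, 0, 59.75], [-492, -392, 60, 0, 0, 59.75], [-492, -392, 60, 0, 0, 59.75], [-492, -392, 60, 0, 0, 59.75], [-492, -392, 60, 0, 0, 59.75], [-492, -392, 60, 0, 0, 59.75], [-492, -392, 60, 0, 0, 59.75], [-492, -392, 60, 0, 0, 59.75], [-492, -392, 60, 0, 0, 59.75], [-492, -392, 60, 0, 0, 59.75], [-492, -392, 60, 0, 0, 59.75], [-492, -392, 60, 0, 0, 59.75]]], "claw": 1}}

```text
time: 1.1
tool_pos: [0.4671, 0.1792, 0.1834]
tool_rot: [-0.0, 0.626, 0.78, -0.0]
contact_force: [0.2, -0.3, -0.0]
gripper_width: 0.999
grasp_force: 0.0
```

Run:
```python
from h import *
state()
delta([.539,.0713,.07],12.5); delta([.539,.0713,.012],12.5)
```

```text
{'time': 1.1, 'joint_pos': [0.2173, -0.2177, 1.9482, 0.0001, 1.4112, -0.0007], 'joint_vel': [-0.9564, 0.285, -0.1606, 0.0048, -0.1349, -0.946], 'joint_efforts': [4.3689, -29.0908, -34.9973, -0.101, 0.3045, 0.772], 'tool_pos': [0.4671, 0.1792, 0.1834], 'tool_rot': [-0.0001, 0.626, 0.7798, -0.0], 'contact_force': [0.2054, -0.3148, -0.0259], 'ft_torque': [0.0716, -0.0032, 0.0138], 'grasp_force': 0.0, 'gripper_width': 0.9994}
delta [-120.9, 46.8, 113.3] [-0.01, -0.01, -0.01]
delta [-120.9, 46.8, 171.3] [-0.01, -0.01, -0.01]
```

Request:
{"method": "play_rows", "body": {"steps": [[[0, 0, 0, 0, 0, 0], [0, 0, 0, 0, 0, 0], [0, 0, 0, 0, 0, 0]]]}}

```text
time: 1.35
tool_pos: [0.4663, 0.1812, 0.1834]
tool_rot: [-0.001, 0.626, 0.78, -0.0]
contact_force: [-0.7, -0.0, -0.0]
gripper_width: 0.999
grasp_force: 0.0
```

Run:
```python
from h import *
state()
delta([.539,.0713,.07],12.5); delta([.539,.0713,.012],12.5)
```

```text
{'time': 1.35, 'joint_pos': [0.2215, -0.2172, 1.9477, 0.0005, 1.4121, 0.0039], 'joint_vel': [0.0325, -0.0079, 0.0007, -0.0014, -0.0007, -0.0014], 'joint_efforts': [-1.1298, -26.5718, -36.3922, -0.0517, -0.0118, -0.002], 'tool_pos': [0.4663, 0.1812, 0.1834], 'tool_rot': [-0.0005, 0.6262, 0.7797, -0.0002], 'contact_force': [-0.7216, -0.0246, -0.0352], 'ft_torque': [0.0246, -0.0452, 0.0396], 'grasp_force': 0.0, 'gripper_width': 0.9994}
delta [-123.1, 47.3, 113.3] [-0.06, -0.03, -0.04]
delta [-123.1, 47.4, 171.3] [-0.06, -0.03, -0.04]
```

Request:
{"method": "play_rows", "body": {"steps": [[[-123, 47, 80, 0, 0, 0], [-123, 47, 80, 0, 0, 0], [-123, 47, 80, 0, 0, 0], [-123, 47, 100, 0, 0, 0], [-123, 47, 120, 0, 0, 0], [-123, 47, 140, 0, 0, 0], [-123, 47, 155, 0, 0, 0], [-123, 47, 165, 0, 0, 0], [-123, 47, 170, 0, 0, 0], [-123, 47, 171, 0, 0, 0], [-123, 47, 171, 0, 0, 0]]]}}

```text
time: 2.27
tool_pos: [0.5395, 0.0721, 0.0134]
tool_rot: [0.0, 0.625, 0.78, 0.0]
contact_force: [1.3, -0.2, 0.3]
gripper_width: 0.999
grasp_force: 0.0
```

Run:
```python
from h import *
state()
delta([.539,.0713,.012],12.5)
for n in ('side','top'):
    p,d=vision.grab_frame(n); cv2.imwrite(f'pics/{n}1.png',p)
p=cv2.imread('pics/side1.png')
cv2.imwrite('pics/z3.png',cv2.resize(p[140:300,200:400],None,fx=4,fy=3.5))
```

```text
{'time': 2.2667, 'joint_pos': [-0.004, 0.1039, 1.9523, 0.0001, 1.0846, -0.2235], 'joint_vel': [-0.0076, -0.0149, -0.0128, -0.0004, 0.0005, -0.0009], 'joint_efforts': [0.0735, -34.4829, -30.1078, 0.0027, -0.007, 0.0011], 'tool_pos': [0.5395, 0.0721, 0.0134], 'tool_rot': [0.0003, 0.6254, 0.7803, 0.0003], 'contact_force': [1.2786, -0.2259, 0.3451], 'ft_torque': [0.0144, 0.0272, 0.0539], 'grasp_force': 0.0, 'gripper_width': 0.9986}
delta [-0.6, -0.7, 1.4] [0.05, 0.01, 0.07]
```

View pics/z3.png

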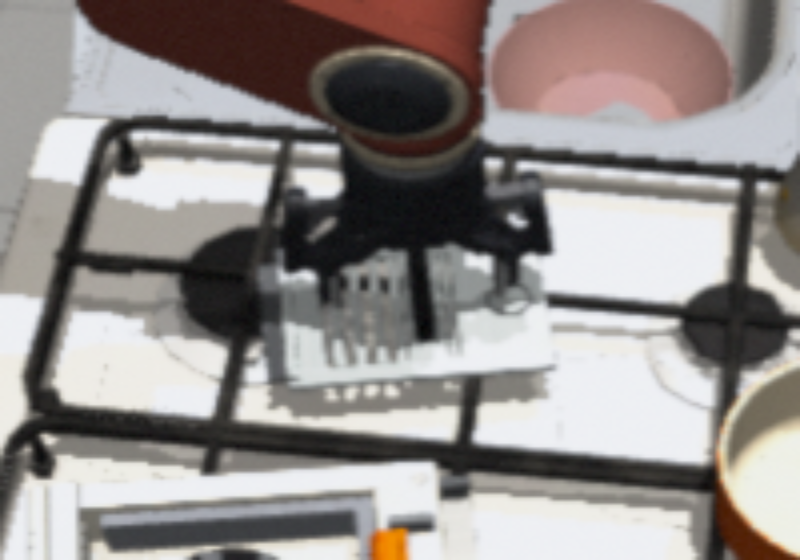

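The fingers straddle the bar (near x 420 in the crop), one on each side. Closing now.

Request:
{"method": "play_rows", "body": {"steps": [[[0, 0, 1, 0, 0, 0], [0, 0, 1, 0, 0, 0], [0, 0, 1, 0, 0, 0], [0, 0, 1, 0, 0, 0], [0, 0, 1, 0, 0, 0], [0, 0, 1, 0, 0, 0], [0, 0, 1, 0, 0, 0], [0, 0, 1, 0, 0, 0], [0, 0, 1, 0, 0, 0], [0, 0, 1, 0, 0, 0]]], "claw": -1}}

```text
time: 3.2
tool_pos: [0.5396, 0.0712, 0.0122]
tool_rot: [0.0, 0.626, 0.78, 0.0]
contact_force: [-0.2, -0.5, 2.2]
gripper_width: 0.132
grasp_force: 60.7
```

Run:
```python
from h import *
state()
```

```text
{'time': 3.2, 'joint_pos': [-0.0056, 0.1059, 1.9526, -0.0001, 1.0824, -0.2236], 'joint_vel': [0.0016, 0.0001, 0.0006, 0.0003, 0.0005, -0.0007], 'joint_efforts': [0.1421, -33.9487, -29.2101, 0.0383, 0.0852, -0.0067], 'tool_pos': [0.5396, 0.0712, 0.0122], 'tool_rot': [0.0003, 0.6259, 0.7799, 0.0002], 'contact_force': [-0.2241, -0.5242, 2.2392], 'ft_torque': [-0.0137, -0.0585, 0.0036], 'grasp_force': 60.6788, 'gripper_width': 0.132}
```

```bash
cat >> h.py <<'E'
BOX=np.array([.4796,-.1613]); YAW=12.0; TC=np.array([4,-.3,12.2])/1000
c_,s_=np.cos(np.radians(YAW)),np.sin(np.radians(YAW))
def tcp_for(PX,h,th,lat=0):   # shoulder-bottom line at X=PX, z=h (mm), tilt th
    t=np.radians(th); x=TC[0]+.075; z=TC[2]
    X=PX/1000+x*np.cos(t)-z*np.sin(t); Z=h/1000+x*np.sin(t)+z*np.cos(t); Y=TC[1]+lat/1000
    return np.array([BOX[0]+X*c_-Y*s_,BOX[1]+X*s_+Y*c_,Z])
def cov_now():
    s=manip.state(); Rr=rot(s['tool_rot']); y=Rr.apply([0,1,0]); th=np.degrees(np.arcsin(y[2])); t=np.radians(th)
    d=np.array(s['tool_pos'][:2])-BOX; X=d@[c_,s_]; Y=d@[-s_,c_]; x=TC[0]+.075; z=TC[2]
    print('PX %.2f h %.2f lat %.2f tilt %.2f yaw %.2f'%((X-x*np.cos(t)+z*np.sin(t))*1e3,(s['tool_pos'][2]-x*np.sin(t)-z*np.cos(t))*1e3,(Y-TC[1])*1e3,th,np.degrees(np.arctan2(y[1],y[0]))),
     't %.2f'%s['time'],'F',np.round(s['contact_force'],1),'Fx_rail %.1f'%(s['contact_force'][0]*c_+s['contact_force'][1]*s_),'T',np.round(s['ft_torque'],2),'w %.3f g %.0f'%(s['gripper_width'],s['grasp_force']))
def dcov(PX,h,th,lat=0): delta(tcp_for(PX,h,th,lat),YAW,th)
E
python3 - <<'E'
from h import *
cov_now(); delta([.46,.05,.17],12,14); dcov(-62,110,14); dcov(-62,70,14); dcov(-62,51,14)
E
```

```text
PX 28.05 h -0.07 lat 215.23 tilt 0.04 yaw 12.50 t 3.20 F [-0.2 -0.5  2.2] Fx_rail -0.3 T [-0.01 -0.06  0.  ] w 0.132 g 61
delta [-3.5, -82.2, -157.9] [-13.96, -0.05, 0.5]
delta [-214.4, -97.1, -128.8] [-13.96, -0.05, 0.5]
delta [-214.4, -97.1, -88.8] [-13.96, -0.05, 0.5]
delta [-214.4, -97.2, -69.8] [-13.96, -0.05, 0.5]
```

Request:
{"method": "play_rows", "body": {"steps": [[[0, 0, -8, 0, 0, 0], [0, 0, -25, 0, 0, 0], [-1, -20, -50, -2, 0, 0.5], [-2, -45, -85, -6, 0, 0.5], [-3, -70, -125, -10, 0, 0.5], [-10, -82, -158, -14, 0, 0.5], [-45, -85, -158, -14, 0, 0.5], [-85, -88, -158, -14, 0, 0.5], [-125, -92, -150, -14, 0, 0.5], [-165, -95, -140, -14, 0, 0.5], [-200, -97, -129, -14, 0, 0.5], [-214, -97, -129, -14, 0, 0.5]]]}}

```text
time: 4.2
tool_pos: [0.4887, -0.1616, 0.1379]
tool_rot: [0.074, 0.626, 0.77, 0.094]
contact_force: [-0.4, 1.1, -3.7]
gripper_width: 0.125
grasp_force: 60.1
```

Request:
{"method": "play_rows", "body": {"steps": [[[0, 0, 0, 0, 0, 0], [0, 0, 0, 0, 0, 0], [0, 0, 0, 0, 0, 0]]]}}

```text
time: 4.45
tool_pos: [0.4905, -0.1575, 0.1405]
tool_rot: [0.076, 0.624, 0.772, 0.095]
contact_force: [0.2, 0.4, -2.8]
gripper_width: 0.129
grasp_force: 60.2
```

Run:
```python
from h import *
cov_now(); dcov(-62,70,14); dcov(-62,51,14)
for n in ('side','top'):
    p,d=vision.grab_frame(n); cv2.imwrite(f'pics/{n}2.png',p); np.save(f'{n}2.npy',d)
a=cv2.imread('pics/top2.png')[190:390,300:500];b=cv2.imread('pics/side2.png')[180:380,170:370]
cv2.imwrite('pics/z4.png',cv2.resize(np.hstack([a,b]),None,fx=2,fy=2))
```

```text
PX -62.30 h 109.65 lat 1.76 tilt 13.96 yaw 12.02 t 4.45 F [ 0.2  0.4 -2.8] Fx_rail 0.3 T [-0.05  0.2  -0.  ] w 0.129 g 60
delta [-1.9, -9.3, 38.5] [-0.04, -0.14, 0.02]
delta [-1.9, -13.9, 56.9] [-0.04, -0.14, 0.02]
```

View pics/z4.png

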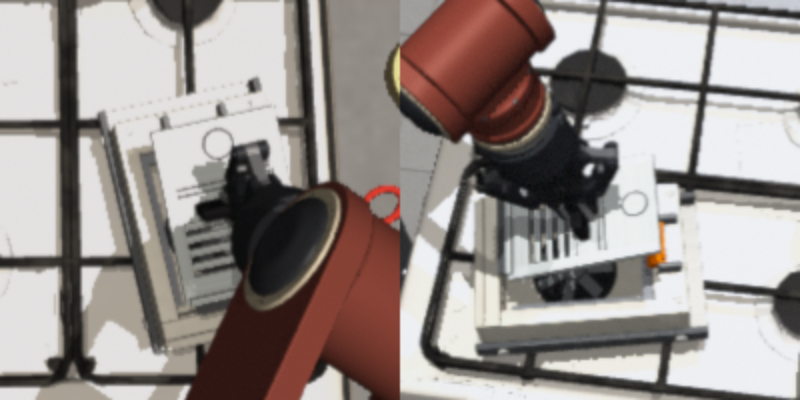

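Run:
```python
from h import *
s=manip.state(); T=rot(s['tool_rot'])
# cover->tool: cover x=tool y, cover y=tool x, cover z=-tool z
f=lambda p:np.array(s['tool_pos'])+T.apply(np.array([p[1]-TC[1]*1e3,p[0]-4,-(p[2]-12.2)])/1000)
w=f([54,0,8]); print('pred ring',w)
g=cv2.imread('pics/top2.png',0); print('seen',plane('top',[(409,261.5)],w[2]))
k=cv2.imread('pics/side2.png'); print('side seen',plane('side',[(170+(634-400)/2,180+203/2)],w[2]))
```

```text
pred ring [ 0.5391469  -0.14652056  0.14896877]
seen [[ 0.53851756 -0.1473301   0.14896877]]
side seen [[ 0.5386819  -0.14768074  0.14896877]]
```

Request:
{"method": "play_rows", "body": {"steps": [[[-1, -4, 15, 0, 0, 0], [-2, -9, 38, 0, 0, 0], [-2, -11, 47, 0, 0, 0], [-2, -12, 50, 0, 0, 0], [-2, -13, 53, 0, 0, 0], [-2, -13, 53, 0, 0, 0], [-2, -13, 53, 0, 0, 0]]]}}

```text
time: 5.13
tool_pos: [0.4921, -0.1607, 0.0874]
tool_rot: [0.077, 0.624, 0.771, 0.095]
contact_force: [0.7, 0.0, -3.2]
gripper_width: 0.122
grasp_force: 60.1
```

Run:
```python
from h import *
cov_now(); dcov(-62,51,14);dcov(-62,48,14); dcov(-80,48,14)
```

```text
PX -61.30 h 56.31 lat -1.68 tilt 14.07 yaw 12.02 t 5.13 F [ 0.7  0.  -3.2] Fx_rail 0.6 T [0.   0.18 0.02] w 0.122 g 60
delta [1.7, -2.0, 5.1] [0.07, -0.0, 0.02]
delta [1.7, -2.7, 8.0] [0.07, -0.0, 0.02]
delta [1.7, -20.1, 3.6] [0.07, -0.0, 0.02]
```

Request:
{"method": "play_rows", "body": {"steps": [[[2, -1, 3, 0, 0, 0], [2, -1.5, 4.5, 0, 0, 0], [2, -2, 6, 0, 0, 0], [2, -2, 6, 0, 0, 0], [2, -2, 6, 0, 0, 0]]]}}

```text
time: 5.55
tool_pos: [0.4905, -0.1587, 0.0799]
tool_rot: [0.076, 0.625, 0.771, 0.095]
contact_force: [-0.5, 0.1, -2.1]
gripper_width: 0.127
grasp_force: 60.2
```

Run:
```python
from h import *
cov_now(); dcov(-62,49,14,.7);dcov(-62,48,14,.7); dcov(-80,48,14,.7)
```

```text
PX -62.51 h 48.96 lat 0.60 tilt 13.99 yaw 11.98 t 5.55 F [-0.5  0.1 -2.1] Fx_rail -0.5 T [-0.07  0.23  0.01] w 0.127 g 60
delta [0.1, 0.5, 0.1] [-0.01, -0.06, -0.02]
delta [0.1, 0.3, 1.0] [-0.01, -0.06, -0.02]
delta [0.1, -17.2, -3.3] [-0.01, -0.06, -0.02]
```

Request:
{"method": "play_rows", "body": {"steps": [[[0, 0.3, 0.5, 0, 0, 0], [0, 0.3, 1, 0, 0, 0], [0, 0.3, 1, 0, 0, 0], [0, 0.3, 1, 0, 0, 0]]]}}

```text
time: 5.88
tool_pos: [0.4911, -0.1586, 0.0791]
tool_rot: [0.076, 0.625, 0.771, 0.095]
contact_force: [-0.4, 0.7, -3.3]
gripper_width: 0.129
grasp_force: 60.2
```

Run:
```python
from h import *
cov_now()
```

```text
PX -61.89 h 48.11 lat 0.56 tilt 14.00 yaw 11.99 t 5.88 F [-0.4  0.7 -3.3] Fx_rail -0.2 T [-0.11  0.28  0.02] w 0.129 g 60
```

Request:
{"method": "play_rows", "body": {"steps": [[[0, 0.2, 0.5, 0, 0, 0], [0, 0.2, 1, 0, 0, 0], [0, 0.2, 1, 0, 0, 0], [0, 0.2, 1, 0, 0, 0]]]}}

```text
time: 6.22
tool_pos: [0.4916, -0.1586, 0.0784]
tool_rot: [0.076, 0.625, 0.771, 0.095]
contact_force: [-0.5, -1.2, -0.1]
gripper_width: 0.127
grasp_force: 60.6
```

Run:
```python
from h import *
cov_now()
```

```text
PX -61.41 h 47.44 lat 0.47 tilt 14.00 yaw 12.00 t 6.22 F [-0.5 -1.2 -0.1] Fx_rail -0.7 T [ 0.02  0.51 -0.02] w 0.127 g 61
```

Request:
{"method": "play_rows", "body": {"steps": [[[0, -0.2, -0.7, 0, 0, 0], [0, -2.5, -1.3, 0, 0, 0], [0, -5, -1.9, 0, 0, 0], [0, -7.5, -2.5, 0, 0, 0], [0, -9, -2.9, 0, 0, 0], [0, -10, -3.2, 0, 0, 0], [0, -10, -3.2, 0, 0, 0], [0, -10, -3.2, 0, 0, 0]]]}}

```text
time: 6.88
tool_pos: [0.4811, -0.1607, 0.0787]
tool_rot: [0.076, 0.625, 0.771, 0.095]
contact_force: [-0.5, 0.0, -3.1]
gripper_width: 0.129
grasp_force: 60.2
```

Run:
```python
from h import *
cov_now()
```

```text
PX -72.10 h 47.76 lat 0.62 tilt 13.99 yaw 11.98 t 6.88 F [-0.5  0.  -3.1] Fx_rail -0.5 T [-0.05  0.19  0.02] w 0.129 g 60
```

Request:
{"method": "play_rows", "body": {"steps": [[[0, -1, -0.3, 0, 0, 0], [0, -2, -0.5, 0, 0, 0], [0, -3, -0.7, 0, 0, 0], [0, -3, -0.7, 0, 0, 0], [0, -3, -0.7, 0, 0, 0]]]}}

```text
time: 7.3
tool_pos: [0.4782, -0.1613, 0.0788]
tool_rot: [0.076, 0.625, 0.771, 0.095]
contact_force: [-0.6, 0.0, -3.5]
gripper_width: 0.123
grasp_force: 60.2
```

Run:
```python
from h import *
cov_now()
```

```text
PX -75.08 h 47.80 lat 0.59 tilt 14.00 yaw 11.99 t 7.30 F [-0.6  0.  -3.5] Fx_rail -0.6 T [-0.03  0.21 -0.02] w 0.123 g 60
```

Request:
{"method": "play_rows", "body": {"steps": [[[0, -0.5, -0.1, 0, 0, 0], [0, -1, -0.2, 0, 0, 0], [0, -1.5, -0.3, 0, 0, 0], [0, -1.5, -0.3, 0, 0, 0], [0, -1.5, -0.3, 0, 0, 0]]]}}

```text
time: 7.72
tool_pos: [0.4768, -0.1616, 0.0788]
tool_rot: [0.076, 0.625, 0.771, 0.095]
contact_force: [0.2, 0.1, -3.2]
gripper_width: 0.13
grasp_force: 60.2
```

Run:
```python
from h import *
cov_now()
```

```text
PX -76.48 h 47.82 lat 0.55 tilt 14.01 yaw 11.99 t 7.72 F [ 0.2  0.1 -3.2] Fx_rail 0.3 T [0.01 0.16 0.01] w 0.130 g 60
```

Request:
{"method": "play_rows", "body": {"steps": [[[0, -0.4, -0.1, 0, 0, 0], [0, -0.8, -0.2, 0, 0, 0], [0, -1.2, -0.3, 0, 0, 0], [0, -1.2, -0.3, 0, 0, 0], [0, -1.2, -0.3, 0, 0, 0]]]}}

```text
time: 8.13
tool_pos: [0.4765, -0.1618, 0.0792]
tool_rot: [0.077, 0.625, 0.771, 0.096]
contact_force: [5.1, 0.6, -4.0]
gripper_width: 0.129
grasp_force: 59.7
```

Run:
```python
from h import *
cov_now()
```

```text
PX -76.77 h 48.08 lat 0.47 tilt 14.15 yaw 11.96 t 8.13 F [ 5.1  0.6 -4. ] Fx_rail 5.1 T [ 0.23 -0.78  0.04] w 0.129 g 60
```

Request:
{"method": "play_rows", "body": {"steps": [[[0, -0.4, -0.1, 0, 0, 0], [0, -0.8, -0.2, 0, 0, 0], [0, -0.8, -0.2, 0, 0, 0], [0, -0.8, -0.2, 0, 0, 0]]]}}

```text
time: 8.47
tool_pos: [0.4764, -0.1618, 0.0796]
tool_rot: [0.078, 0.625, 0.771, 0.097]
contact_force: [7.1, 1.8, -5.0]
gripper_width: 0.131
grasp_force: 59.6
```

Run:
```python
from h import *
cov_now()
```

```text
PX -76.83 h 48.31 lat 0.44 tilt 14.26 yaw 11.94 t 8.47 F [ 7.1  1.8 -5. ] Fx_rail 7.3 T [ 0.38 -1.18  0.01] w 0.131 g 60
```

The lip is hooked. The shoulder met the ledge at the predicted place, PX ≈ -76.8 mm, with the tip 8 mm under it. Next I work out the lowering arc.

Run:
```python
from h import *
PX,h,th,lat=-78.5,47.8,14,.55
q=Rt(YAW,th).as_quat(); f=dict(tool_rot=[q[3],*q[:3]],tool_pos=tcp_for(PX,h,th,lat))
for t in (14,13,12,11,10,9,8,7.5,7,6.5,6,5,4,3,2,1,0):
    print(t,end=' '); delta(tcp_for(-79.4+12.7*np.sin(np.radians(t)),48.1,t,lat),YAW,t,f)
```

```text
14 delta [0.0, 2.2, 0.2] [0.0, 0.0, 0.0]
13 delta [0.0, 2.2, 1.6] [1.0, -0.0, 0.0]
12 delta [-0.0, 2.1, 2.9] [2.0, -0.0, -0.0]
11 delta [-0.0, 2.1, 4.2] [3.0, -0.0, 0.0]
10 delta [-0.0, 2.0, 5.6] [4.0, 0.0, 0.0]
9 delta [-0.0, 1.9, 6.9] [5.0, -0.0, 0.0]
8 delta [0.0, 1.8, 8.2] [6.0, -0.0, -0.0]
7.5 delta [-0.0, 1.7, 8.9] [6.5, 0.0, -0.0]
7 delta [0.0, 1.6, 9.6] [7.0, -0.0, -0.0]
6.5 delta [-0.0, 1.5, 10.3] [7.5, -0.0, -0.0]
6 delta [0.0, 1.4, 10.9] [8.0, -0.0, -0.0]
5 delta [0.0, 1.2, 12.3] [9.0, -0.0, 0.0]
4 delta [-0.0, 1.0, 13.6] [10.0, -0.0, 0.0]
3 delta [0.0, 0.7, 15.0] [11.0, 0.0, -0.0]
2 delta [0.0, 0.4, 16.3] [12.0, -0.0, -0.0]
1 delta [0.0, 0.1, 17.6] [13.0, -0.0, 0.0]
0 delta [-0.0, -0.2, 19.0] [14.0, -0.0, 0.0]
```

Request:
{"method": "play_rows", "body": {"steps": [[[0, 2.2, 0.2, 0, 0, 0], [0, 2.2, 0.9, 0.5, 0, 0], [0, 2.2, 1.6, 1, 0, 0], [0, 2.1, 2.3, 1.5, 0, 0], [0, 2.1, 2.9, 2, 0, 0], [0, 2.1, 3.6, 2.5, 0, 0], [0, 2.1, 4.2, 3, 0, 0], [0, 2, 5.6, 4, 0, 0], [0, 1.9, 6.2, 4.5, 0, 0], [0, 1.9, 6.9, 5, 0, 0], [0, 1.9, 6.9, 5, 0, 0], [0, 1.9, 6.9, 5, 0, 0]]]}}

```text
time: 9.47
tool_pos: [0.4781, -0.1612, 0.0723]
tool_rot: [0.049, 0.627, 0.775, 0.061]
contact_force: [0.7, -0.2, -2.8]
gripper_width: 0.127
grasp_force: 60.2
```

Run:
```python
from h import *
cov_now()
```

```text
PX -77.55 h 47.91 lat 0.72 tilt 8.97 yaw 12.01 t 9.47 F [ 0.7 -0.2 -2.8] Fx_rail 0.7 T [-0.03  0.19 -0.02] w 0.127 g 60
```

Request:
{"method": "play_rows", "body": {"steps": [[[0, 0, 0.7, 0.5, 0, 0], [0, 0, 1.3, 1, 0, 0], [0, 0, 2, 1.5, 0, 0], [0, -0.1, 2.7, 2, 0, 0], [0, -0.1, 2.7, 2, 0, 0], [0, -0.1, 2.7, 2, 0, 0]]]}}

```text
time: 9.97
tool_pos: [0.4785, -0.1613, 0.0697]
tool_rot: [0.038, 0.628, 0.776, 0.048]
contact_force: [-0.3, -0.4, -3.1]
gripper_width: 0.127
grasp_force: 60.2
```

Run:
```python
from h import *
cov_now()
```

```text
PX -77.98 h 48.03 lat 0.57 tilt 6.98 yaw 12.01 t 9.97 F [-0.3 -0.4 -3.1] Fx_rail -0.4 T [-0.08  0.1  -0.02] w 0.127 g 60
```

Request:
{"method": "play_rows", "body": {"steps": [[[0, 0, 0.3, 0.25, 0, 0], [0, 0, 0.7, 0.5, 0, 0], [0, 0, 1, 0.75, 0, 0], [0, 0, 1.3, 1, 0, 0], [0, 0, 1.3, 1, 0, 0], [0, 0, 1.3, 1, 0, 0]]]}}

```text
time: 10.47
tool_pos: [0.4792, -0.1614, 0.0693]
tool_rot: [0.033, 0.628, 0.776, 0.041]
contact_force: [-4.9, 0.3, 5.6]
gripper_width: 0.128
grasp_force: 61.4
```

Run:
```python
from h import *
cov_now()
```

```text
PX -77.72 h 48.86 lat 0.24 tilt 6.05 yaw 12.01 t 10.47 F [-4.9  0.3  5.6] Fx_rail -4.7 T [0.25 0.14 0.09] w 0.128 g 61
```

Request:
{"method": "play_rows", "body": {"steps": [[[0, 0, -0.4, -0.3, 0, 0], [0, 0, -0.6, -0.4, 0, 0], [0, 0, -0.6, -0.4, 0, 0], [0, 0, -0.6, -0.4, 0, 0]]]}}

```text
time: 10.8
tool_pos: [0.4785, -0.1614, 0.0691]
tool_rot: [0.035, 0.628, 0.776, 0.044]
contact_force: [-3.6, -0.9, 2.8]
gripper_width: 0.13
grasp_force: 61.1
```

Run:
```python
from h import *
cov_now()
```

```text
PX -78.21 h 48.19 lat 0.42 tilt 6.40 yaw 11.99 t 10.80 F [-3.6 -0.9  2.8] Fx_rail -3.8 T [-0.01  0.26 -0.03] w 0.130 g 61
```

Supported by the catch and the slot. Now I release slowly and check.

Request:
{"method": "play_rows", "body": {"steps": [[[0, 0, 0, 0, 0, 0], [0, 0, 0, 0, 0, 0], [0, 0, 0, 0, 0, 0], [0, 0, 0, 0, 0, 0], [0, 0, 0, 0, 0, 0], [0, 0, 0, 0, 0, 0]]], "claw": 0}}

```text
time: 11.3
tool_pos: [0.4787, -0.1611, 0.069]
tool_rot: [0.035, 0.628, 0.776, 0.044]
contact_force: [0.5, 0.3, -0.6]
gripper_width: 0.497
grasp_force: 0.0
```

Request:
{"method": "play_rows", "body": {"steps": [[[0, 0, -8, 0, 0, 0], [0, 0, -25, 0, 0, 0], [0, 0, -45, 0, 0, 0], [0, 0, -65, 0, 0, 0], [0, 0, -65, 0, 0, 0], [0, 0, -65, 0, 0, 0]]]}}

```text
time: 11.8
tool_pos: [0.4725, -0.1634, 0.1356]
tool_rot: [0.037, 0.628, 0.776, 0.044]
contact_force: [-0.2, 0.3, -0.2]
gripper_width: 0.498
grasp_force: 0.0
```

Run:
```python
from h import *
cov_now(); state()
for n in ('side','top'):
    p,d=vision.grab_frame(n); cv2.imwrite(f'pics/{n}3.png',p); np.save(f'{n}3.npy',d)
a=cv2.imread('pics/top3.png')[190:390,300:500];b=cv2.imread('pics/side3.png')[180:380,170:370]
cv2.imwrite('pics/z5.png',cv2.resize(np.hstack([a,b]),None,fx=2,fy=2))
```

```text
PX -84.48 h 114.43 lat -0.27 tilt 6.56 yaw 12.01 t 11.80 F [-0.2  0.3 -0.2] Fx_rail -0.1 T [-0.03  0.08  0.04] w 0.498 g 0
{'time': 11.8, 'joint_pos': [-0.5247, -0.243, 2.055, 0.0798, 1.2443, -0.7566], 'joint_vel': [0.0032, 0.0283, 0.0419, 0.0, -0.0015, -0.0011], 'joint_efforts': [-0.0258, -26.0396, -36.6275, 0.2391, -0.2644, 0.0002], 'tool_pos': [0.4725, -0.1634, 0.1356], 'tool_rot': [0.0366, 0.6283, 0.7759, 0.044], 'contact_force': [-0.1745, 0.3445, -0.2396], 'ft_torque': [-0.031, 0.084, 0.0426], 'grasp_force': 0.0, 'gripper_width': 0.4979}
```

View pics/z5.png

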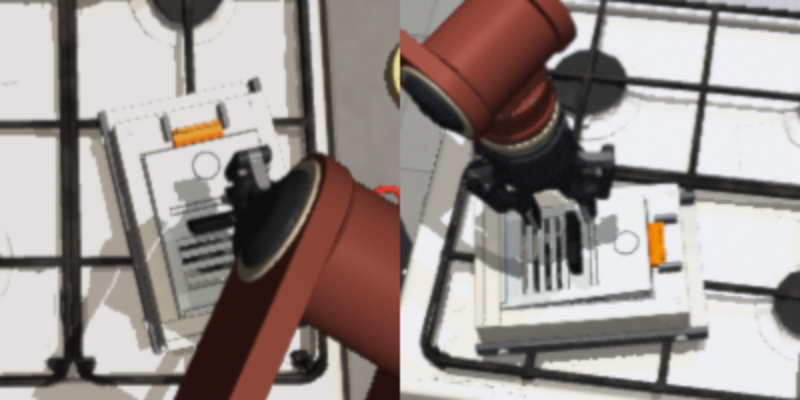

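The cover rests hooked, its rear edge on the catch, with the thumb ring at about side pixel (283,300). Next: shut the fingers and go above the ring.

Run:
```python
from h import *
t=np.radians(6.2)
for x in (54,52):
    X=(-78.2+(75+x)*np.cos(t)-8*np.sin(t))/1e3; Z=(47.7+(75+x)*np.sin(t)+8*np.cos(t))/1e3; Y=.0006
    W=[BOX[0]+X*c_-Y*s_,BOX[1]+X*s_+Y*c_,Z]; print(x,np.round(W,4))
print(plane('side',[(283,300.5)],.0698),plane('top',[(300+103,190+82.5)],.0698))
C=cloud('side',np.load('side3.npy')); print(C[300,276:291:7].round(4), cloud('top',np.load('top3.npy'))[272,400:406:3].round(4))
delta([W[0],W[1],.10],12);delta([W[0],W[1],.075],12)
```

```text
54 [ 0.5276 -0.1505  0.0696]
52 [ 0.5256 -0.1509  0.0694]
[[ 0.52708482 -0.14942304  0.0698    ]] [[ 0.52661915 -0.15168753  0.0698    ]]
[[ 0.5123 -0.1476  0.0648]
 [ 0.5272 -0.1496  0.0723]
 [ 0.5408 -0.1465  0.0697]] [[ 0.5273 -0.1457  0.0729]
 [ 0.5271 -0.1507  0.0752]]
delta [-0.0, 51.8, 38.9] [6.35, -0.1, -0.0]
delta [-0.1, 49.0, 63.7] [6.35, -0.1, -0.0]
```

Request:
{"method": "play_rows", "body": {"steps": [[[0, 20, -2, 2, 0, 0], [0, 40, 0, 5, 0, 0], [0, 54, 14, 6.35, 0, 0], [0, 52, 34, 6.35, 0, 0], [0, 52, 39, 6.35, 0, 0], [0, 52, 39, 6.35, 0, 0], [0, 52, 39, 6.35, 0, 0], [0, 52, 39, 6.35, 0, 0]]], "claw": -1}}

```text
time: 12.57
tool_pos: [0.5261, -0.1513, 0.1011]
tool_rot: [0.0, 0.629, 0.777, 0.001]
contact_force: [-0.2, 0.3, -0.2]
gripper_width: 0.003
grasp_force: 0.0
```

Run:
```python
from h import *
cov_now(); delta([.5258,-.1508,.074],12)
```

```text
PX -31.44 h 88.85 lat 0.38 tilt 0.07 yaw 11.98 t 12.57 F [-0.2  0.3 -0.2] Fx_rail -0.2 T [0.01 0.03 0.02] w 0.003 g 0
delta [0.6, -0.2, 27.1] [0.07, -0.05, -0.02]
```

Request:
{"method": "play_rows", "body": {"steps": [[[0, 0, 15, 0, 0, 0], [0, 0, 24, 0, 0, 0], [0, 0, 27, 0, 0, 0], [0, 0, 28, 0, 0, 0], [0, 0, 29, 0, 0, 0], [0, 0, 30, 0, 0, 0], [0, 0, 31, 0, 0, 0], [0, 0, 32, 0, 0, 0], [0, 0, 32.5, 0, 0, 0], [0, 0, 33, 0, 0, 0], [0, 0, 33, 0, 0, 0]]]}}

```text
time: 13.48
tool_pos: [0.527, -0.1515, 0.0697]
tool_rot: [0.001, 0.629, 0.777, 0.001]
contact_force: [-2.9, 0.5, 8.4]
gripper_width: 0.001
grasp_force: 3.9
```

Request:
{"method": "play_rows", "body": {"steps": [[[0, 0, 0.4, 0, 0, 0], [0, 0, 0.8, 0, 0, 0], [0, 0, 1.2, 0, 0, 0], [0, 0, 1.6, 0, 0, 0], [0, 0, 2, 0, 0, 0], [0, 0, 2, 0, 0, 0]]]}}

```text
time: 13.98
tool_pos: [0.5272, -0.1516, 0.068]
tool_rot: [0.001, 0.629, 0.777, 0.001]
contact_force: [-4.5, 1.3, 9.2]
gripper_width: 0.001
grasp_force: 4.4
```

Request:
{"method": "play_rows", "body": {"steps": [[[0, 0, 0.5, 0, 0, 0], [0, 0, 1, 0, 0, 0], [0, 0, 1.5, 0, 0, 0], [0, 0, 2, 0, 0, 0], [0, 0, 2.5, 0, 0, 0], [0, 0, 3, 0, 0, 0], [0, 0, 3.5, 0, 0, 0], [0, 0, 4, 0, 0, 0], [0, 0, 4, 0, 0, 0]]]}}

```text
time: 14.73
tool_pos: [0.5265, -0.1511, 0.0618]
tool_rot: [0.0, 0.629, 0.777, 0.001]
contact_force: [1.5, -0.3, 1.6]
gripper_width: 0.001
grasp_force: 1.0
```

Run:
```python
from h import *
cov_now()
```

```text
PX -31.00 h 49.46 lat 0.51 tilt 0.07 yaw 12.01 t 14.73 F [ 1.5 -0.3  1.6] Fx_rail 1.4 T [-0.08 -0.27  0.01] w 0.001 g 1
```

Request:
{"method": "play_rows", "body": {"steps": [[[0, 0, 0.5, 0, 0, 0], [0, 0, 1, 0, 0, 0], [0, 0, 1.5, 0, 0, 0], [0, 0, 2, 0, 0, 0], [0, 0, 2.5, 0, 0, 0], [0, 0, 3, 0, 0, 0], [0, 0, 3.5, 0, 0, 0], [0, 0, 4, 0, 0, 0], [0, 0, 4, 0, 0, 0]]]}}

```text
time: 15.48
tool_pos: [0.5261, -0.1509, 0.0574]
tool_rot: [-0.0, 0.629, 0.777, 0.001]
contact_force: [-0.4, 0.4, -0.1]
gripper_width: 0.0
grasp_force: 0.0
```

Request:
{"method": "play_rows", "body": {"steps": [[[0, 0, 0.4, 0, 0, 0], [0, 0, 0.8, 0, 0, 0], [0, 0, 1.2, 0, 0, 0], [0, 0, 1.6, 0, 0, 0], [0, 0, 2, 0, 0, 0], [0, 0, 2, 0, 0, 0]]]}}

```text
time: 15.98
tool_pos: [0.5264, -0.1511, 0.0561]
tool_rot: [-0.0, 0.629, 0.777, 0.001]
contact_force: [-1.0, 0.1, 2.0]
gripper_width: 0.002
grasp_force: 1.3
```

Request:
{"method": "play_rows", "body": {"steps": [[[0, 0, 0.5, 0, 0, 0], [0, 0, 1, 0, 0, 0], [0, 0, 1.5, 0, 0, 0], [0, 0, 2, 0, 0, 0], [0, 0, 2, 0, 0, 0]]]}}

```text
time: 16.4
tool_pos: [0.5264, -0.1511, 0.056]
tool_rot: [-0.001, 0.629, 0.777, 0.0]
contact_force: [-6.8, 2.2, 14.0]
gripper_width: -0.003
grasp_force: 7.1
```

Request:
{"method": "play_rows", "body": {"steps": [[[0, 0, -3, 0, 0, 0], [0, 0, -15, 0, 0, 0], [0, 0, -45, 0, 0, 0], [0, 0, -85, 0, 0, 0], [0, -35, -105, 0, 0, 0], [0, -75, -120, 0, 0, 0], [0, -110, -130, 0, 0, 0], [35, -120, -140, 0, 0, 0], [75, -120, -140, 0, 0, 0], [115, -120, -140, 0, 0, 0], [155, -120, -140, 0, 0, 0], [195, -120, -140, 0, 0, 0]]]}}

```text
time: 17.4
tool_pos: [0.3676, 0.0157, 0.1945]
tool_rot: [0.001, 0.63, 0.777, 0.001]
contact_force: [0.9, 0.5, -0.3]
gripper_width: -0.001
grasp_force: 0.0
```

Request:
{"method": "play_rows", "body": {"steps": [[[40, 0, 0, 0, 0, 0], [80, 0, 0, 0, 0, 0], [80, 0, 0, 0, 0, 0], [80, 0, 0, 0, 0, 0]]]}}

```text
time: 17.73
tool_pos: [0.3511, 0.0947, 0.1944]
tool_rot: [0.0, 0.627, 0.779, 0.001]
contact_force: [-0.7, 0.0, -0.1]
gripper_width: -0.001
grasp_force: 0.0
```

Run:
```python
from h import *
state()
for n in ('side','top'):
    p,d=vision.grab_frame(n); cv2.imwrite(f'pics/{n}4.png',p); np.save(f'{n}4.npy',d)
C=cloud('top',np.load('top4.npy'))
for X,Y in ((50,0),(60,35),(60,-35),(-60,0),(0,45),(30,20),(-88,0),(79,0)):
    w=np.array([BOX[0]+(X*c_-Y*s_)/1e3,BOX[1]+(X*s_+Y*c_)/1e3]); D=np.hypot(*(C[...,:2]-w).transpose(2,0,1))
    print(X,Y,np.median(C[...,2][D<.005]).round(4))
a=cv2.imread('pics/top4.png')[190:390,300:500];b=cv2.imread('pics/side4.png')[180:380,170:370]
cv2.imwrite('pics/z6.png',cv2.resize(np.hstack([a,b]),None,fx=2,fy=2))
p=cv2.imread('pics/top4.png'); o=(p[...,2]>180)&(p[...,0]<90); o[:,:370]=0;o[:,430:]=0
ys,xs=np.where(o[230:280]); print('catch',plane('top',[(xs.mean(),ys.mean()+230)],.069)*1e3,len(xs))
```

```text
{'time': 17.7333, 'joint_pos': [0.0572, -0.6336, 2.2242, 0.0009, 1.549, -0.1586], 'joint_vel': [-0.0846, 0.0138, -0.0072, -0.0124, -0.0047, -0.0103], 'joint_efforts': [1.9042, -11.9295, -37.4947, 0.1568, 0.0343, 0.0819], 'tool_pos': [0.3511, 0.0947, 0.1944], 'tool_rot': [0.0004, 0.6268, 0.7791, 0.001], 'contact_force': [-0.6695, 0.021, -0.1188], 'ft_torque': [0.0015, 0.0076, 0.0249], 'grasp_force': 0.0, 'gripper_width': -0.0015}
50 0 0.0579
60 35 0.0567
60 -35 0.0575
-60 0 0.0563
0 45 0.0572
30 20 0.057
-88 0 0.0619
79 0 0.068
catch [[ 556.78408838 -145.3550878    69.        ]] 175
```

View pics/z6.png

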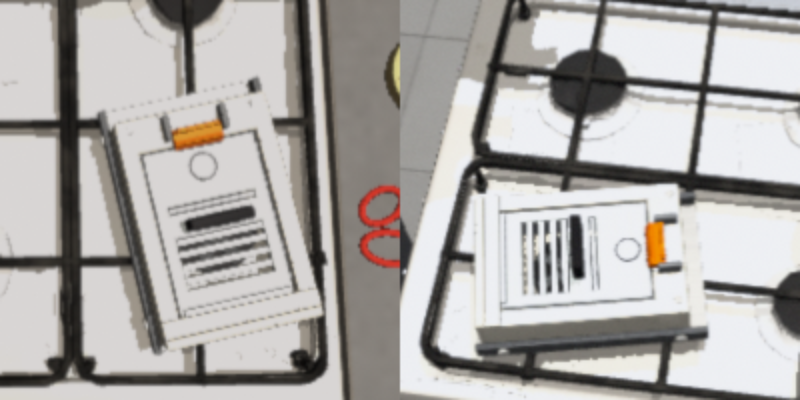

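The cover lies flat, with its top at about 57 mm everywhere. The orange catch is back at its rest position over the rear edge, and the arm is clear.

```bash
python3 -c "
from plant import order; print(order.job_done())"
```

```text
the job is handed in; nothing more can be done
None
```

The vent cover is back on the filter box: lip hooked under the ledge, orange catch snapped over its rear edge and lying flat; the gripper has let go and is clear, the moka pot and milk pan were not touched, and the job was handed in at about 18 s.

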